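# Latch the parts case shut

### The arm

A 6-joint arm with a two-finger parallel gripper is mounted at the origin on a cart in front of the work surface, level with it; the furniture and walls round the work are solid. World frame = base frame: x ahead of the robot, y to its left, z up, the work surface at z = 0. Lengths are in m, angles in degrees, forces in N, time in s.
With the tool pointing down it reaches from about 0.35 to 0.875 m from the base axis. Payload 4.2 kg.
Tool frame: the origin (TCP) lies at the very end of the fingers, on their centre line; the grasp point (between the pads) lies 19 mm behind it; z points along the fingers, y is the direction in which the jaws open and shut (so a half turn about z gives the same grasp; the last joint's range is limited). The gripper opens to 87 mm and grips with 3 to 60 N. Pads are 19 mm wide; open, the fingers measure 117 mm over their backs; the gripper's body (75 mm by 190 mm) begins 51 mm behind the grasp point.
Start: joints at [-50.615, 22.042, 0.453, 0, -68.411, -14.817], TCP at [0.26, -0.568, 0.223] pointing down, gripper open.
Joint ranges: [-179.83, 179.83], [-69.29, 118.12], [-61.27, 80.66], [-181.25, 117.63], [-171.15, -9.14], [-177.46, 177.46]. Speed limits (degrees/s): [159.86, 159.86, 180, 180, 180, 180].

### API

Orientations are given as a 3x3 rotation matrix whose columns are the frame's x, y, z axes.
In Python, from station import r, imaging gives the robot as it stands. The module is installed in compiled form; this text tells all that it offers.
- The arm moves only by the tool move_arm, never from a script. Its argument "motion" is one flat list of numbers, 7 for each row, row after row: the shift along the tool's x, y, z in units of 40 mm (1.0 is 40 mm), then the turn, a rotation vector about the tool's x, y, z in units of 5 degrees (1.0 is 5 degrees), then the gripper's target within -1 to 1 (shut at 1, half-way at 0, fully open at -1). In form: [dx, dy, dz, wx, wy, wz, gripper, dx, dy, dz, wx, wy, wz, gripper, ...]. A call has 1 to 20 rows; each row is the pose to reach, as a shift and turn from the pose measured when the call began, along the tool's axes at that moment; what a row does not reach only later rows make up. A row lasts 1/12 s, in which the tool goes at most 41.7 mm and 7.16 degrees, less where a joint would pass 70% of its speed; a pose out of reach is approached as far as the arm can. A call with a gripper value outside its range is refused whole. The fingers move at their own pace and stop on an object; the grip force is fixed at half the most. Time passes only in rows, so rows that repeat a pose let the fingers close. It gives the time, the measured TCP pose, the force and the opening at its end, in the units of the state.
- r.sense(): the state, without advancing time (a new reading comes with each control period).
- imaging.capture(name): name is "side" or "top" or "wrist"; returns the picture (400x640x3 uint8, blue, green, red); there is no depth.
- imaging.camera_params(name): a dict with "intrinsics" (3x3 intrinsics, pixels), "world_from_camera" (4x4, takes a point from camera to world coordinates). Camera axes: x right, y down, z forward; pixel columns grow to the right and rows downward; lengths in m; the calibration is good to about 2 mm. A picture is of the moment at which its call begins: read the wrist's pose just before it. camera_params takes no time and is no camera call; for the wrist camera it gives the pose at the moment of the call.
- r.finish_job(): hands the job in, once; it reports no verdict.
The state is a dict: "time_s": time; "joints": joint angles; "joint_velocities": joint speeds; "effort": joint torques, N m; "tcp_pos": TCP position; "ee_rot": TCP orientation; "wrist_force": force on the tool from outside, world axes, zero at the start; "moment": the same for the moment, N m; "gripper_width": opening from 0.0 (shut) to 1.0 (fully open).
Only numpy, scipy, OpenCV 4.12 (cv2) and the standard library are available. Lean on these libraries where they do the work, as an engineer would, in place of code of your own. Each camera call takes 0.05 s, during which the arm holds its last target.

### The job

The lid of the blue parts case stands slightly up on its seal: swing the wire loop of the latch up and over the keeper on the lid, so that its bar lies behind the keeper's lip, then press the red side lever all the way down past its dead point to pull the lid tight. Feel for the stop, which is set differently each time: press the lever firmly down on it (about 15 N) for about half a second, without ever pushing on the case or latch with more than 30 N, then let go. Leave the other things on the bench alone.

Things in the scene. Friction and masses are not known exactly. Their poses are not given: they have to be found in the camera images.
- case: Blue steel parts case screwed to the bench: body 120 (x) x 200 (y) x 85 mm high, lid top 110 above the bench when tight, latch on the front face (x = -60). Origin at the centre of its underside; x points to its back (hinge side), y to its left seen from the front, z up. Below the lever's arm a bracket carries a rubber-tipped stop screw.
- lever_shaft (a point): Point on the axis of the lever's shaft, which runs along the case's y. In the case frame (mm): x = -84, y = 0, z = 55. Steel bearing ears beside the loop at y = -31 and +36 reach up to z = 64 and out to x = -93.
- loop_pin (a point): Centre of the pin on which the wire loop turns, parallel to the shaft and 18 mm from it, carried by the lever's crank: with the lever raised by q above level, the pin is at x = -84 - 18 sin q, z = 55 - 18 cos q in the case frame (mm).
- bail_bar (a point): Centre of the round cross-bar (5 mm thick, along y, 44 long) of the steel wire loop, 62.5 from the loop's pin. The loop turns freely; it starts leaning out to the front on its rest, bar 42 to 60 degrees above level seen from the pin. Swung up just past upright towards the lid, it falls on by itself, clears the lip while the lever is as at the start, and comes to lie behind the lip.
- keeper_seat (a point): On the lid: where the centre of the loop's bar finally lies, on the keeper's steel tongue against its lip. Case frame (mm): x = -77.5, y = 0, z = 100 (about 4.5 higher before latching). The tongue, 22 wide, rises from here to the lid's face 15.5 behind, at 31 degrees; the lip, 4 thick, begins 2.5 in front of this point, its top edge 2 above it. Axes as the case's, tilting with the lid.
- handle_grip (a point): Point on the axis of the lever's red grip, 70 mm from the shaft's axis, at y = +50 in the case frame (left of the loop). The grip is 16 x 16 in section and reaches from 32 to 85 from the shaft.
- latch_lever (a joint): Lever angle (rad): 0 level, pointing out to the front; positive raised, 1.57 upright. Starts at 1.40 to 1.60, stays where it is left. With the loop hooked, pushing it down takes up to about 5 N at the grip, most near 0.6; below the dead point (0.14) it stays down. It meets the rigid stop screw somewhere from 0.06 to -0.25: not measured, to be felt (up to 20 mm of difference at the grip).
- case_lid (a joint): Angle of the lid (rad) about its rear hinge: about 0.033 while it stands up on the springy seal, 0 when quite tight, below 0.018 when latched.
- bolt_0: Bystander: rusty bolt with a nut, 21x77x19 mm, lying near the front edge of the bench. Origin at the centre of its underside.
- bearing_1: Bystander: small ball bearing, 42x42x13 mm, lying to the right of the case. Origin at the centre of its underside.
- tape_roll: Bystander: dark roll of tape, 68x68x25 mm, lying to the right of the case. Origin at the centre of its underside.

How it is judged:
By the outcome, as a careful person would: the job done as asked, in the order asked, and still so for the second after the job is handed in, with the robot touching nothing.
It also fails if it takes over 45 s, if anything falls off the work surface, if the arm or the gripper's body presses on something with over 40 N, if the wrist force passes 120 N, or if a joint passes its speed limit or range.

## Working session

There is one attempt and no reset: what is moved stays moved. The work goes in short steps, Python scripts to look and compute and a tool call to move; the robot and the scene stay as the last step left them, time stands still between calls to the robot, and variables do not carry over. Pictures are saved under pics/ and viewed, and the job is handed in when it is done.

Besides the shell and the picture viewer there is one more tool, called as name(argument=value, ...) on one line, values as JSON. move_arm: Moves the arm, as the interface text tells. Its arguments: {"type":"object","properties":{"motion":{"type":"array","items":{"type":"number"}}},"required":["motion"]}

```bash
mkdir -p pics
python3 - <<'E'
from station import r, imaging
import cv2, numpy as np
s=r.sense(); print(s)
for n in ["side","top","wrist"]:
    im=imaging.capture(n); cv2.imwrite(f"pics/{n}0.png",im)
    p=imaging.camera_params(n); print(n,np.round(p["intrinsics"],1).tolist(),np.round(p["world_from_camera"],4).tolist())
E
```

```text
{'time_s': 0.0, 'joints': array([-5.06143469e+01,  2.20910231e+01,  3.79588831e-01, -2.79572118e-02,
       -6.84133717e+01, -1.48166064e+01]), 'joint_velocities': array([-0.02840669,  0.030113  , -0.03637284,  0.08242516, -0.04509246,
        0.00135783]), 'effort': array([ 1.92990578e-04, -3.90667069e+01,  1.87407911e+01,  4.21994314e+00,
        1.10474924e-02, -1.91772474e-04]), 'tcp_pos': array([ 0.25962336, -0.56785006,  0.22145824]), 'ee_rot': array([[-9.09535638e-01, -4.15624661e-01, -1.03148985e-03],
       [-4.15625924e-01,  9.09533509e-01,  1.97144185e-03],
       [ 1.18794732e-04,  2.22181055e-03, -9.99997525e-01]]), 'wrist_force': array([ 0.23554929, -0.94521776,  0.28245766]), 'moment': array([ 0.02858875, -0.01023799, -0.03641251]), 'gripper_width': 0.9997398344959045}
side [[426.1, 0.0, 318.5], [0.0, 426.1, 199.0], [0.0, 0.0, 1.0]] [[0.9997, -0.0139, -0.0217, 0.5336], [0.0148, -0.3807, 0.9246, -0.8203], [-0.0211, -0.9246, -0.3803, 0.4613], [0.0, 0.0, 0.0, 1.0]]
top [[399.4, 0.0, 319.6], [0.0, 399.4, 196.8], [0.0, 0.0, 1.0]] [[0.0105, -0.9988, 0.048, 0.4698], [-0.9999, -0.011, -0.0103, 0.0925], [0.0108, -0.0478, -0.9988, 0.9315], [0.0, 0.0, 0.0, 1.0]]
wrist [[308.8, 0.0, 321.3], [0.0, 308.8, 201.0], [0.0, 0.0, 1.0]] [[-0.4144, 0.8739, 0.2543, 0.1884], [0.9101, 0.3973, 0.1179, -0.5999], [0.002, 0.2803, -0.9599, 0.383], [0.0, 0.0, 0.0, 1.0]]
```

View pics/side0.png

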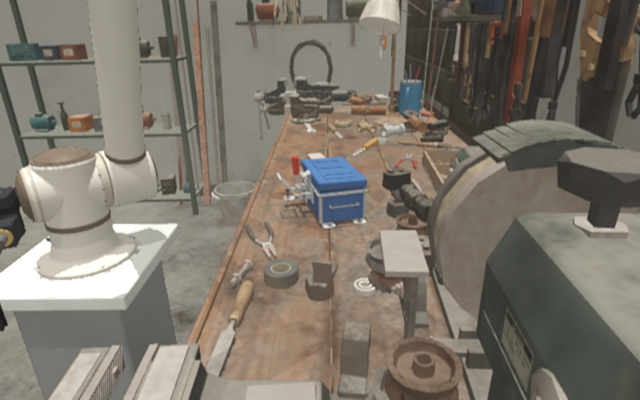

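View pics/top0.png

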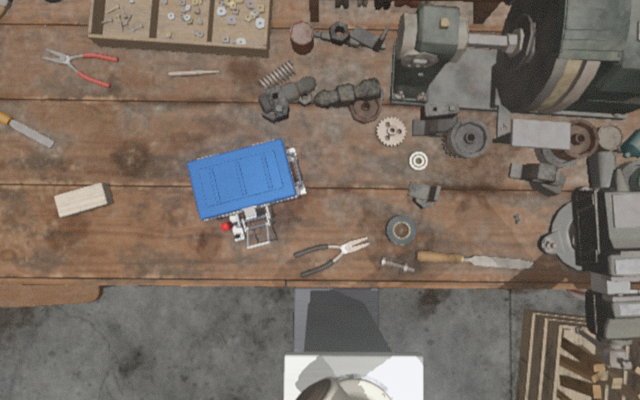

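View pics/wrist0.png

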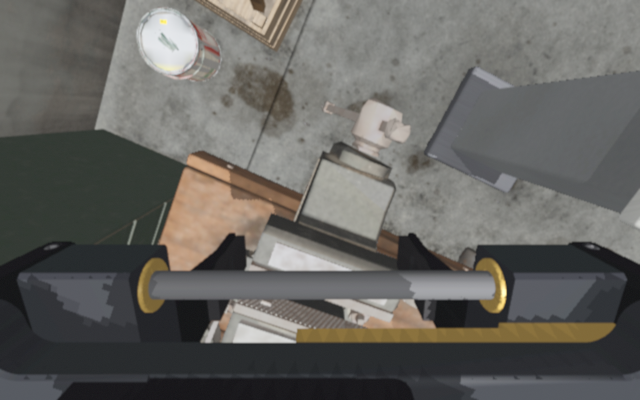

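Run:
```python
import cv2
im=cv2.imread("pics/top0.png"); c=im[130:260,175:320]; cv2.imwrite("pics/topc.png",cv2.resize(c,None,fx=5.5,fy=4.6*1.0/1*1.1957/1,interpolation=cv2.INTER_CUBIC)) if 0 else cv2.imwrite("pics/topc.png",cv2.resize(c,None,fx=4.5,fy=4.5,interpolation=cv2.INTER_CUBIC))
im=cv2.imread("pics/side0.png"); c=im[140:240,260:380]; cv2.imwrite("pics/sidec.png",cv2.resize(c,None,fx=6,fy=6,interpolation=cv2.INTER_CUBIC))
```

```text
(no output)
```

View pics/topc.png

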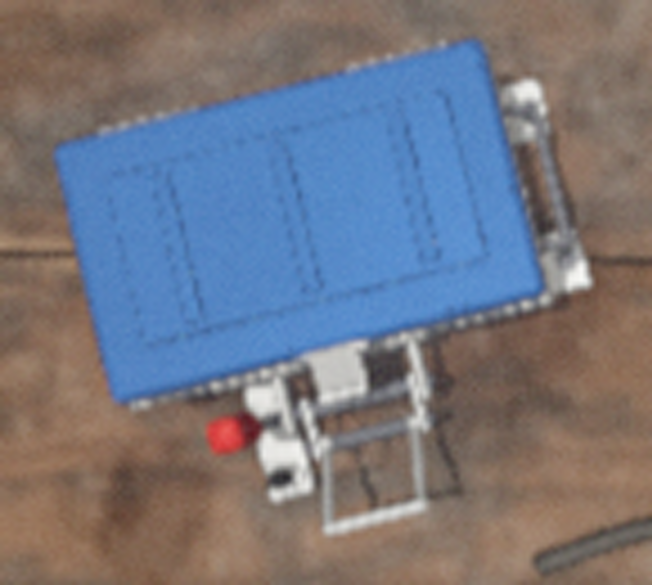

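View pics/sidec.png

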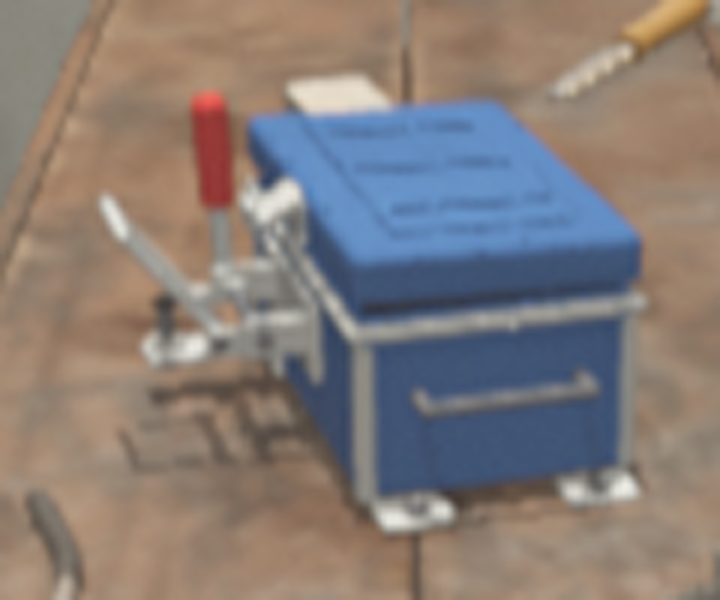

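```bash
cat > h.py <<'E'
import numpy as np
from scipy.optimize import least_squares
from station import imaging
P={n:imaging.camera_params(n) for n in("top","side")}
def proj(n,p):
    c=P[n]; T=np.linalg.inv(c["world_from_camera"]); p=np.atleast_2d(p)
    q=p@T[:3,:3].T+T[:3,3]; q=q@c["intrinsics"].T; return q[:,:2]/q[:,2:]
def cw(pose,p):
    x,y,a=pose[:3]; p=np.atleast_2d(p)/1000.; R=np.array([[np.cos(a),-np.sin(a),0],[np.sin(a),np.cos(a),0],[0,0,1]])
    return p@R.T+[x,y,0]
E
python3 - <<'E'
from h import *
import cv2
pix=np.array([[55,147],[482,40],[545,290],[118,405]])/4.5+[175,130]
def f(v):
    L,W=v[3],v[4]
    return (proj("top",cw(v,[[L,W,110.5],[L,-W,110.5],[-L,-W,114],[-L,W,114]]))-pix).ravel()
s=least_squares(f,[.45,.25,0.2,61,101],x_scale=[.1,.1,.1,10,10]); print(s.x,np.degrees(s.x[2]),s.fun)
v=s.x; np.save("pose.npy",v[:3])
q=1.5
pts={'shaft':[-84,0,55],'pin':[-84-18*np.sin(q),0,55-18*np.cos(q)],'seat':[-78,0,104.5],'grip':[-84-70*np.cos(q)*1,50,55+70*np.sin(q)],'tip':[-84-85*np.cos(q),50,55+85*np.sin(q)]}
for b in (42,50,60):
  b_=np.radians(b); pts['bar%d'%b]=[pts['pin'][0]-62.5*np.cos(b_),0,pts['pin'][2]+62.5*np.sin(b_)]
for k,(x,y,z) in {'f-r':(-60,-100,0),'f-l':(-60,100,0),'b-r':(60,-100,0)}.items(): pts[k]=[x,y,z]
print({k:np.round(cw(v,p),4).tolist() for k,p in pts.items()})
for n,(ox,oy,f) in {"top":(175,130,4.5),"side":(260,140,6)}.items():
    im=cv2.imread(f"pics/{n}c.png")
    for k,p in pts.items():
        u=(proj(n,cw(v,p))[0]-[ox,oy])*f; u=tuple(int(a) for a in u)
        cv2.circle(im,u,3,(0,255,0),-1); cv2.putText(im,k,u,0,.45,(0,255,255),1)
    cv2.imwrite(f"pics/{n}o.png",im)
E
```

```text
[  0.54437328   0.24422242   0.2671915   60.25494209 100.30472699] 15.308945007178341 [ 0.18673724  0.2898311  -0.2694159  -0.26897434  0.27973981  0.31235554
 -0.19785044 -0.33272396]
{'shaft': [[0.4634, 0.222, 0.055]], 'pin': [[0.446, 0.2173, 0.0537]], 'seat': [[0.4691, 0.2236, 0.1045]], 'grip': [[0.4454, 0.269, 0.1248]], 'tip': [[0.4444, 0.2687, 0.1398]], 'bar42': [[0.4012, 0.205, 0.0955]], 'bar50': [[0.4073, 0.2067, 0.1016]], 'bar60': [[0.4159, 0.2091, 0.1079]], 'f-r': [[0.5129, 0.1319, 0.0]], 'f-l': [[0.4601, 0.3248, 0.0]], 'b-r': [[0.6286, 0.1636, 0.0]]}
```

View pics/topo.png

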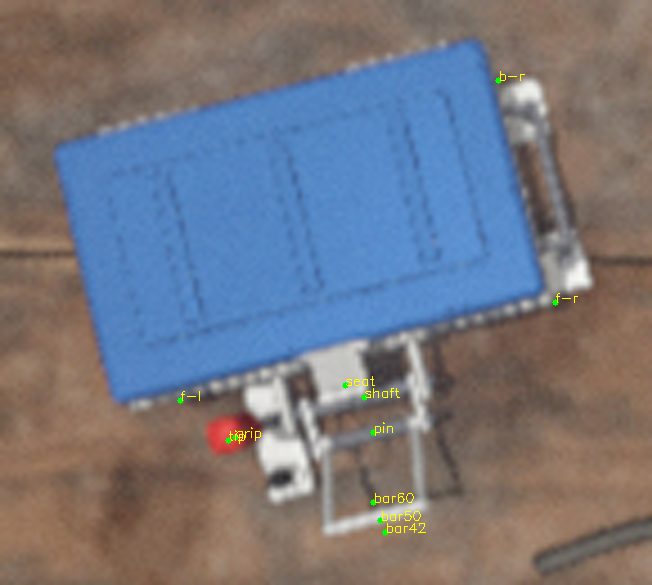

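View pics/sideo.png

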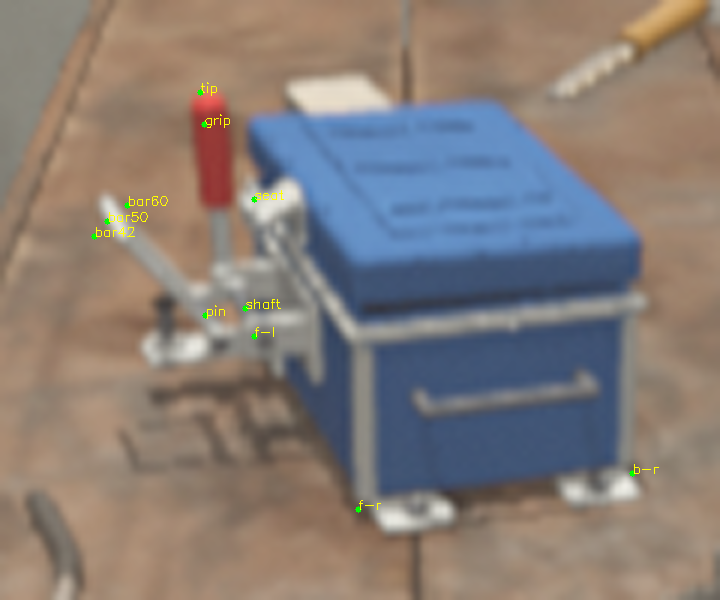

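```bash
cat >> h.py <<'E'
from station import r
from scipy.spatial.transform import Rotation as Ro
pose=np.load("pose.npy")
def Rt():
    a=pose[2]; return np.array([[-np.cos(a),-np.sin(a),0],[-np.sin(a),np.cos(a),0],[0,0,-1]])
def rel(casepts):
    s=r.sense(); R=s["ee_rot"]
    w=Ro.from_matrix(R.T@Rt()).as_rotvec(degrees=True)/5
    print("t",round(s["time_s"],3),"case tcp",np.round(c_of(s["tcp_pos"]),1),"F",np.round(s["wrist_force"],1),"grip",round(s["gripper_width"],2))
    for p in casepts:
        print(p,np.round(R.T@(cw(pose,p)[0]-s["tcp_pos"])/.04,3),np.round(w,2))
def c_of(p):
    x,y,a=pose; d=np.array(p)-[x,y,0]; return 1000*np.array([d[0]*np.cos(a)+d[1]*np.sin(a),-d[0]*np.sin(a)+d[1]*np.cos(a),d[2]])
E
python3 - <<'E'
from h import *
v=c_of([.43,-.12,.27]); print(v)
rel([v,[-185,0,200],[-175,0,120]])
E
```

```text
[-206.47820594 -321.10117865  270.        ]
t 0.15 case tcp [-489.  -708.2  221.7] F [-0.4  0.3  0. ] grip 1.0
[-206.47820594 -321.10117865  270.        ] [-8.528  8.419 -1.195] [ 0.02 -0.    1.85]
[-185, 0, 200] [-10.349  16.253   0.569] [ 0.02 -0.    1.85]
[-175, 0, 120] [-10.596  16.209   2.568] [ 0.02 -0.    1.85]
```

move_arm(motion=[0,0,-1,0,0,0,1,-8.5,8.4,-1.2,0,0,1.85,1,-8.5,8.4,-1.2,0,0,1.85,1,-8.5,8.4,-1.2,0,0,1.85,1,-8.5,8.4,-1.2,0,0,1.85,1,-8.5,8.4,-1.2,0,0,1.85,1,-8.5,8.4,-1.2,0,0,1.85,1,-8.5,8.4,-1.2,0,0,1.85,1,-8.5,8.4,-1.2,0,0,1.85,1,-8.5,8.4,-1.2,0,0,1.85,1,-8.5,8.4,-1.2,0,0,1.85,1,-8.5,8.4,-1.2,0,0,1.85,1,-8.5,8.4,-1.2,0,0,1.85,1,-10.35,16.25,0.5,0,0,1.85,1,-10.35,16.25,0.5,0,0,1.85,1,-10.35,16.25,0.5,0,0,1.85,1,-10.35,16.25,0.5,0,0,1.85,1,-10.35,16.25,0.5,0,0,1.85,1,-10.35,16.25,0.5,0,0,1.85,1,-10.35,16.25,0.5,0,0,1.85,1])

```text
time_s: 1.82
tcp_pos: [0.3722, 0.1605, 0.2104]
ee_rot: [[-0.964, -0.264, -0.0], [-0.264, 0.964, 0.002], [-0.0, 0.002, -1.0]]
wrist_force: [1.0, -0.5, -0.2]
gripper_width: 0.005
```

Run:
```python
from h import *
rel([[-185,0,160],[-180,0,90]])
```

```text
t 1.817 case tcp [-188.1  -35.3  210.4] F [ 1.  -0.5 -0.2] grip 0.0
[-185, 0, 160] [-0.079  0.88   1.261] [0.02 0.   0.  ]
[-180, 0, 90] [-0.203  0.876  3.012] [0.02 0.   0.  ]
```

move_arm(motion=[-0.1,0.88,1.2,0,0,0,1,-0.2,0.88,2.2,0,0,0,1,-0.2,0.88,3.0,0,0,0,1,-0.2,0.88,3.0,0,0,0,1,-0.2,0.88,3.0,0,0,0,1])

```text
time_s: 2.23
tcp_pos: [0.3693, 0.1955, 0.0887]
ee_rot: [[-0.964, -0.265, -0.005], [-0.265, 0.964, -0.003], [0.005, -0.002, -1.0]]
wrist_force: [-0.2, 0.4, 1.1]
gripper_width: 0.007
```

Run:
```python
from h import *
import cv2
a=imaging.capture("top")[130:260,175:320]; b=imaging.capture("side")[120:240,240:385]
cv2.imwrite("pics/a1.png",cv2.resize(np.vstack([a,b]),None,fx=2.4,fy=2.4,interpolation=cv2.INTER_CUBIC))
rel([[-154.5,0,90],[-134,0,92],[-113,0,97]])
```

```text
t 2.333 case tcp [-179.     0.4   92. ] F [ 0.7 -0.2  0.6] grip 0.01
[-154.5, 0, 90] [-0.611 -0.01   0.051] [0.03 0.03 0.01]
[-134, 0, 92] [-1.124 -0.01   0.002] [0.03 0.03 0.01]
[-113, 0, 97] [-1.649 -0.01  -0.122] [0.03 0.03 0.01]
```

View pics/a1.png

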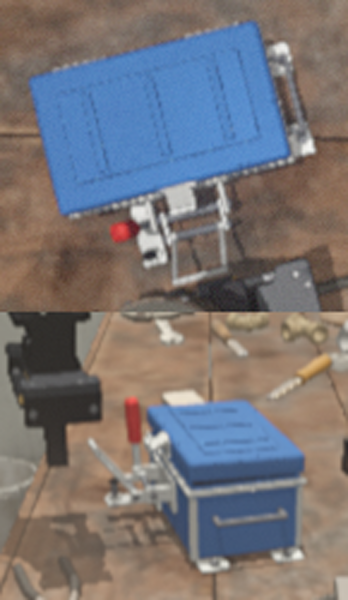

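move_arm(motion=[-0.2,0,0.05,0,0,0,1,-0.4,0,0.05,0,0,0,1,-0.6,0,0.05,0,0,0,1,-0.75,0,0.03,0,0,0,1,-0.9,0,0.0,0,0,0,1,-1.05,0,0.0,0,0,0,1,-1.2,0,-0.03,0,0,0,1,-1.35,0,-0.07,0,0,0,1,-1.45,0,-0.1,0,0,0,1,-1.55,0,-0.12,0,0,0,1,-1.55,0,-0.12,0,0,0,1])

```text
time_s: 3.25
tcp_pos: [0.4323, 0.2142, 0.0971]
ee_rot: [[-0.964, -0.265, 0.002], [-0.265, 0.964, 0.004], [-0.003, 0.003, -1.0]]
wrist_force: [0.7, -0.1, 0.6]
gripper_width: 0.003
```

```bash
cat > look.py <<'E'
from h import *
import cv2,sys
a=imaging.capture("top")[130:260,175:320]; b=imaging.capture("side")[120:240,240:385]
cv2.imwrite(sys.argv[1],cv2.resize(np.hstack([a[:120],b]),None,fx=2.7,fy=2.7,interpolation=cv2.INTER_CUBIC))
rel(eval(sys.argv[2]))
E
python3 look.py pics/a2.png '[[-110,0,98],[-106,0,98]]'
```

```text
t 3.35 case tcp [-117.1    0.3   96.8] F [-0.8  0.3 -0.4] grip 0.0
[-110, 0, 98] [-0.177 -0.008 -0.029] [0.03 0.02 0.01]
[-106, 0, 98] [-0.277 -0.009 -0.029] [0.03 0.02 0.01]
```

View pics/a2.png

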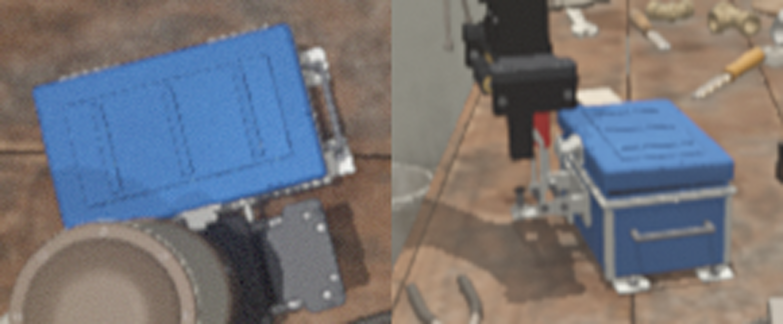

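Loop appears nearly upright, against the finger at about (540,140). Push a little further.

move_arm(motion=[-0.1,0,-0.03,0,0,0,1,-0.2,0,-0.03,0,0,0,1,-0.3,0,-0.03,0,0,0,1,-0.3,0,-0.03,0,0,0,1,0.2,0,-0.03,0,0,0,1,0.8,0,-0.1,0,0,0,1,1.6,0,-0.3,0,0,0,1,1.6,0,-0.8,0,0,0,1,1.6,0,-0.8,0,0,0,1])

```text
time_s: 4.1
tcp_pos: [0.3698, 0.1971, 0.1312]
ee_rot: [[-0.964, -0.267, 0.005], [-0.267, 0.964, 0.006], [-0.007, 0.005, -1.0]]
wrist_force: [0.5, 0.8, 1.7]
gripper_width: 0.003
```

```bash
python3 look.py pics/a3.png '[[-165,50,200],[-75.5,50,180],[-75.5,50,128]]'
```

```text
t 4.2 case tcp [-180.5    0.8  129.4] F [-0.1 -0.7 -0. ] grip 0.01
[-165, 50, 200] [-0.397  1.237 -1.757] [0.05 0.05 0.01]
[-75.5, 50, 180] [-2.632  1.233 -1.247] [0.05 0.05 0.01]
[-75.5, 50, 128] [-2.626  1.228  0.053] [0.05 0.05 0.01]
```

View pics/a3.png

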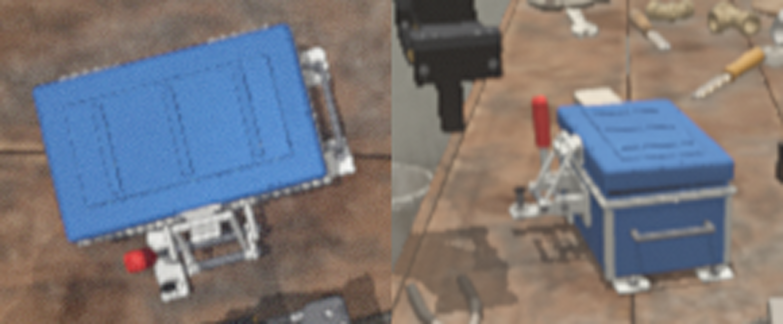

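Run:
```python
import cv2
im=cv2.imread("pics/a3.png")
cv2.imwrite("pics/a3c.png",cv2.resize(cv2.hconcat([im[170:310,110:280],im[80:220,510:680]]),None,fx=2.3,fy=2.3,interpolation=cv2.INTER_CUBIC))
```

```text
(no output)
```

View pics/a3c.png

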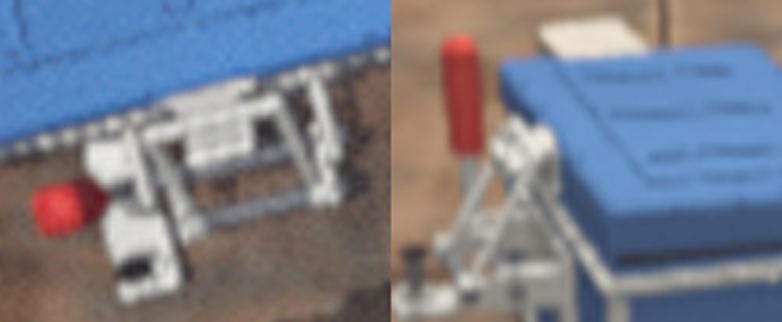

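move_arm(motion=[-0.4,0.3,-1.0,0,0,0,1,-0.4,0.8,-1.8,0,0,0,1,-1.0,1.23,-1.8,0,0,0,1,-2.0,1.23,-1.8,0,0,0,1,-2.97,1.23,-1.6,0,0,0,1,-2.97,1.23,-1.2,0,0,0,1,-2.97,1.23,-0.8,0,0,0,1,-2.97,1.23,-0.4,0,0,0,1,-2.97,1.23,0,0,0,0,1,-2.97,1.23,0,0,0,0,1,-2.97,1.23,0,0,0,0,1])

```text
time_s: 5.12
tcp_pos: [0.4716, 0.2758, 0.1286]
ee_rot: [[-0.964, -0.264, 0.001], [-0.264, 0.964, 0.003], [-0.002, 0.002, -1.0]]
wrist_force: [0.6, 0.2, 0.9]
gripper_width: 0.006
```

```bash
cat > arc.py <<'E'
from h import *
import sys
def P(q,rr=76): return [round(-84-rr*np.cos(q)+8*np.sin(q)+9.5,1),50,round(55+rr*np.sin(q)+8*np.cos(q),1)]
rel([P(q) for q in eval(sys.argv[1])])
E
python3 arc.py 'np.arange(1.5,-.3,-.1)'; python3 look.py pics/a4.png '[]'
```

```text
t 5.117 case tcp [-61.9  49.6 128.6] F [0.6 0.2 0.9] grip 0.01
[np.float64(-71.9), 50, np.float64(131.4)] [ 0.25   0.009 -0.069] [0.03 0.02 0.  ]
[np.float64(-79.5), 50, np.float64(131.3)] [ 0.44   0.009 -0.067] [0.03 0.02 0.  ]
[np.float64(-87.1), 50, np.float64(130.4)] [ 0.63   0.01  -0.045] [0.03 0.02 0.  ]
[np.float64(-94.6), 50, np.float64(128.7)] [ 0.817  0.009 -0.003] [0.03 0.02 0.  ]
[np.float64(-101.8), 50, np.float64(126.4)] [0.998 0.009 0.055] [0.03 0.02 0.  ]
[np.float64(-108.8), 50, np.float64(123.3)] [1.173 0.009 0.132] [0.03 0.02 0.  ]
[np.float64(-115.5), 50, np.float64(119.5)] [1.34  0.009 0.227] [0.03 0.02 0.  ]
[np.float64(-121.7), 50, np.float64(115.1)] [1.495 0.009 0.336] [0.03 0.02 0.  ]
[np.float64(-127.5), 50, np.float64(110.1)] [1.641 0.009 0.461] [0.03 0.02 0.  ]
[np.float64(-132.7), 50, np.float64(104.5)] [1.771 0.008 0.601] [0.03 0.02 0.  ]
[np.float64(-137.4), 50, np.float64(98.5)] [1.889 0.008 0.751] [0.03 0.02 0.  ]
[np.float64(-141.4), 50, np.float64(92.0)] [1.989 0.008 0.913] [0.03 0.02 0.  ]
[np.float64(-144.7), 50, np.float64(85.1)] [2.072 0.007 1.085] [0.03 0.02 0.  ]
[np.float64(-147.4), 50, np.float64(77.9)] [2.139 0.007 1.265] [0.03 0.02 0.  ]
[np.float64(-149.3), 50, np.float64(70.5)] [2.187 0.006 1.45 ] [0.03 0.02 0.  ]
[np.float64(-150.5), 50, np.float64(63.0)] [2.218 0.006 1.638] [0.03 0.02 0.  ]
[np.float64(-150.9), 50, np.float64(55.4)] [2.228 0.006 1.828] [0.03 0.02 0.  ]
[np.float64(-150.6), 50, np.float64(47.7)] [2.221 0.005 2.02 ] [0.03 0.02 0.  ]
t 5.217 case tcp [-61.   50.3 130.6] F [0.5 0.1 0.3] grip 0.0
```

View pics/a4.png

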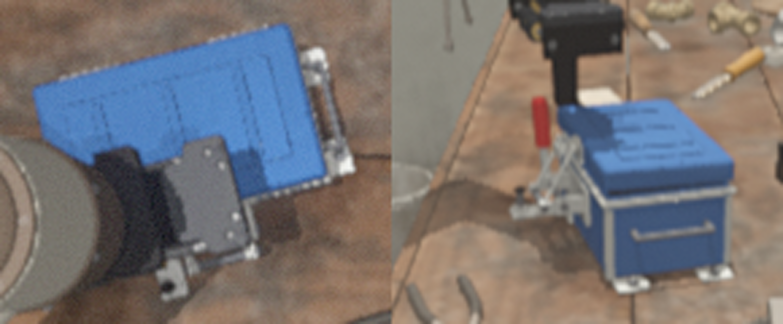

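move_arm(motion=[0.25,0.01,-0.07,0,0,0,1,0.44,0.01,-0.07,0,0,0,1,0.63,0.01,-0.04,0,0,0,1,0.82,0.01,0,0,0,0,1,1.0,0.01,0.06,0,0,0,1,1.17,0.01,0.13,0,0,0,1,1.34,0.01,0.23,0,0,0,1,1.5,0.01,0.34,0,0,0,1,1.64,0.01,0.46,0,0,0,1,1.77,0.01,0.6,0,0,0,1,1.89,0.01,0.75,0,0,0,1,1.99,0.01,0.91,0,0,0,1,1.99,0.01,0.91,0,0,0,1])

```text
time_s: 6.3
tcp_pos: [0.394, 0.2552, 0.0925]
ee_rot: [[-0.964, -0.265, 0.002], [-0.265, 0.964, 0.004], [-0.003, 0.003, -1.0]]
wrist_force: [-0.7, 0.6, 0.0]
gripper_width: 0.005
```

```bash
python3 arc.py 'np.arange(.4,-.3,-.05)';python3 look.py pics/a5.png '[]'
```

```text
t 6.3 case tcp [-142.1   50.3   92.5] F [-0.7  0.6  0. ] grip 0.0
[np.float64(-141.4), 50, np.float64(92.0)] [-0.018 -0.008  0.013] [0.04 0.03 0.01]
[np.float64(-143.1), 50, np.float64(88.6)] [ 0.025 -0.008  0.098] [0.04 0.03 0.01]
[np.float64(-144.7), 50, np.float64(85.1)] [ 0.065 -0.009  0.185] [0.04 0.03 0.01]
[np.float64(-146.2), 50, np.float64(81.6)] [ 0.103 -0.009  0.272] [0.04 0.03 0.01]
[np.float64(-147.4), 50, np.float64(77.9)] [ 0.133 -0.009  0.365] [0.04 0.03 0.01]
[np.float64(-148.5), 50, np.float64(74.3)] [ 0.161 -0.01   0.455] [0.04 0.03 0.01]
[np.float64(-149.3), 50, np.float64(70.5)] [ 0.181 -0.01   0.55 ] [0.04 0.03 0.01]
[np.float64(-150.0), 50, np.float64(66.8)] [ 0.199 -0.01   0.642] [0.04 0.03 0.01]
[np.float64(-150.5), 50, np.float64(63.0)] [ 0.212 -0.01   0.737] [0.04 0.03 0.01]
[np.float64(-150.8), 50, np.float64(59.2)] [ 0.219 -0.011  0.832] [0.04 0.03 0.01]
[np.float64(-150.9), 50, np.float64(55.4)] [ 0.222 -0.011  0.927] [0.04 0.03 0.01]
[np.float64(-150.8), 50, np.float64(51.6)] [ 0.22  -0.011  1.022] [0.04 0.03 0.01]
[np.float64(-150.6), 50, np.float64(47.7)] [ 0.215 -0.012  1.12 ] [0.04 0.03 0.01]
[np.float64(-150.1), 50, np.float64(43.9)] [ 0.203 -0.012  1.215] [0.04 0.03 0.01]
t 6.4 case tcp [-141.6   50.2   93. ] F [-0.8  0.3 -0.7] grip 0.01
```

View pics/a5.png

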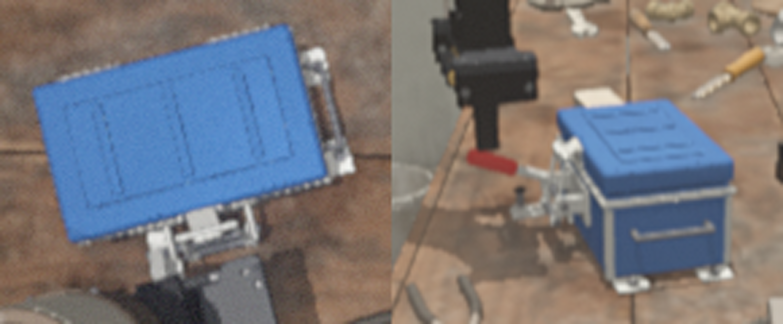

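Run:
```python
import cv2
im=cv2.imread("pics/a5.png")
cv2.imwrite("pics/a5c.png",cv2.resize(cv2.hconcat([im[170:310,110:280],im[80:220,460:630]]),None,fx=2.3,fy=2.3,interpolation=cv2.INTER_CUBIC))
```

```text
(no output)
```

View pics/a5c.png

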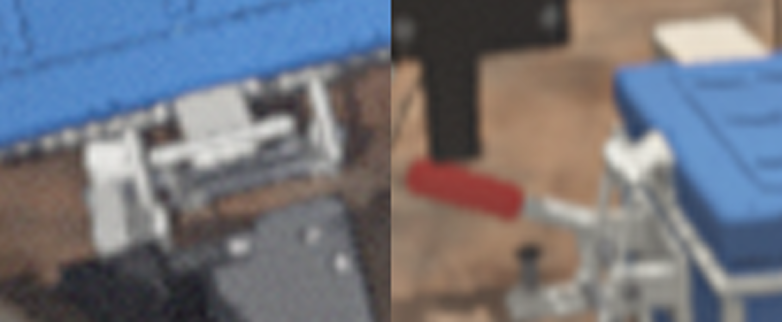

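move_arm(motion=[0.05,0,0.1,0,0,0,1,0.08,0,0.2,0,0,0,1,0.12,0,0.3,0,0,0,1,0.15,0,0.4,0,0,0,1,0.17,0,0.47,0,0,0,1,0.18,0,0.52,0,0,0,1,0.18,0,0.52,0,0,0,1])

```text
time_s: 6.98
tcp_pos: [0.3872, 0.2529, 0.0714]
ee_rot: [[-0.964, -0.265, 0.001], [-0.265, 0.964, 0.002], [-0.001, 0.002, -1.0]]
wrist_force: [0.1, -0.3, -0.3]
gripper_width: 0.003
```

move_arm(motion=[0.01,0,0.03,0,0,0,1,0.01,0,0.05,0,0,0,1,0.01,0,0.05,0,0,0,1])

```text
time_s: 7.23
tcp_pos: [0.3867, 0.2526, 0.0692]
ee_rot: [[-0.964, -0.265, 0.0], [-0.265, 0.964, 0.002], [-0.001, 0.001, -1.0]]
wrist_force: [0.3, 0.6, 0.1]
gripper_width: 0.002
```

move_arm(motion=[0.01,0,0.03,0,0,0,1,0.01,0,0.05,0,0,0,1,0.01,0,0.05,0,0,0,1])

```text
time_s: 7.48
tcp_pos: [0.3863, 0.2523, 0.0671]
ee_rot: [[-0.964, -0.265, 0.0], [-0.265, 0.964, 0.001], [-0.001, 0.001, -1.0]]
wrist_force: [0.3, 0.6, 1.1]
gripper_width: 0.006
```

move_arm(motion=[0.01,0,0.03,0,0,0,1,0.01,0,0.05,0,0,0,1,0.01,0,0.05,0,0,0,1])

```text
time_s: 7.73
tcp_pos: [0.3857, 0.2521, 0.0649]
ee_rot: [[-0.964, -0.264, -0.0], [-0.264, 0.964, 0.001], [-0.0, 0.001, -1.0]]
wrist_force: [0.3, -0.1, -0.3]
gripper_width: 0.004
```

move_arm(motion=[0,0,0.03,0,0,0,1,0,0,0.05,0,0,0,1,0,0,0.05,0,0,0,1])

```text
time_s: 7.98
tcp_pos: [0.3855, 0.2518, 0.0626]
ee_rot: [[-0.964, -0.264, -0.001], [-0.264, 0.964, 0.0], [0.001, 0.001, -1.0]]
wrist_force: [-0.0, 0.2, 0.5]
gripper_width: 0.003
```

move_arm(motion=[0,0,0.03,0,0,0,1,0,0,0.05,0,0,0,1,0,0,0.05,0,0,0,1])

```text
time_s: 8.23
tcp_pos: [0.3853, 0.2517, 0.0603]
ee_rot: [[-0.964, -0.264, -0.001], [-0.264, 0.964, -0.0], [0.001, 0.0, -1.0]]
wrist_force: [-0.2, -0.3, 1.3]
gripper_width: 0.005
```

```bash
python3 look.py pics/a6.png '[]'
```

```text
t 8.333 case tcp [-151.3   49.3   60.5] F [0.4 0.5 0.4] grip 0.0
```

View pics/a6.png

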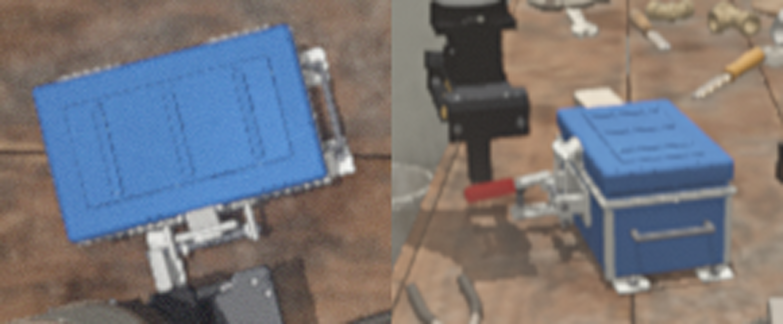

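move_arm(motion=[0,0,0.03,0,0,0,1,0,0,0.05,0,0,0,1,0,0,0.05,0,0,0,1])

```text
time_s: 8.58
tcp_pos: [0.3854, 0.2517, 0.0583]
ee_rot: [[-0.964, -0.264, -0.001], [-0.264, 0.964, -0.0], [0.001, 0.0, -1.0]]
wrist_force: [0.5, 0.1, -0.3]
gripper_width: 0.003
```

move_arm(motion=[0,0,0.03,0,0,0,1,0,0,0.05,0,0,0,1,0,0,0.05,0,0,0,1])

```text
time_s: 8.83
tcp_pos: [0.3854, 0.2517, 0.0563]
ee_rot: [[-0.964, -0.264, -0.001], [-0.264, 0.964, -0.0], [0.001, 0.0, -1.0]]
wrist_force: [0.6, -0.4, 1.4]
gripper_width: 0.005
```

move_arm(motion=[0,0,0.03,0,0,0,1,0,0,0.05,0,0,0,1,0,0,0.05,0,0,0,1])

```text
time_s: 9.08
tcp_pos: [0.3855, 0.2517, 0.0553]
ee_rot: [[-0.964, -0.265, -0.001], [-0.265, 0.964, -0.0], [0.001, -0.0, -1.0]]
wrist_force: [-3.2, -1.0, 10.2]
gripper_width: 0.003
```

move_arm(motion=[0,0,0.03,0,0,0,1,0,0,0.036,0,0,0,1,0,0,0.036,0,0,0,1])

```text
time_s: 9.33
tcp_pos: [0.3855, 0.2517, 0.0552]
ee_rot: [[-0.964, -0.266, -0.0], [-0.266, 0.964, -0.0], [0.001, -0.0, -1.0]]
wrist_force: [-4.0, -1.3, 11.6]
gripper_width: 0.002
```

move_arm(motion=[0,0,0.046,0,0,0,1,0,0,0.046,0,0,0,1,0,0,0.046,0,0,0,1])

```text
time_s: 9.58
tcp_pos: [0.3855, 0.2517, 0.0549]
ee_rot: [[-0.964, -0.266, -0.0], [-0.266, 0.964, -0.001], [0.0, -0.001, -1.0]]
wrist_force: [-4.6, -3.3, 14.6]
gripper_width: 0.008
```

move_arm(motion=[0,0,0.048,0,0,0,1,0,0,0.048,0,0,0,1,0,0,0.048,0,0,0,1,0,0,0.048,0,0,0,1,0,0,0.048,0,0,0,1,0,0,0.048,0,0,0,1,0,0,0.048,0,0,0,1])

```text
time_s: 10.17
tcp_pos: [0.3855, 0.2517, 0.0548]
ee_rot: [[-0.964, -0.267, 0.001], [-0.267, 0.964, -0.001], [-0.0, -0.001, -1.0]]
wrist_force: [-5.5, -1.5, 17.2]
gripper_width: 0.001
```

```bash
python3 look.py pics/a7.png '[]'
```

```text
t 10.267 case tcp [-151.2   49.2   54.8] F [-5.6 -2.5 17. ] grip 0.01
```

View pics/a7.png

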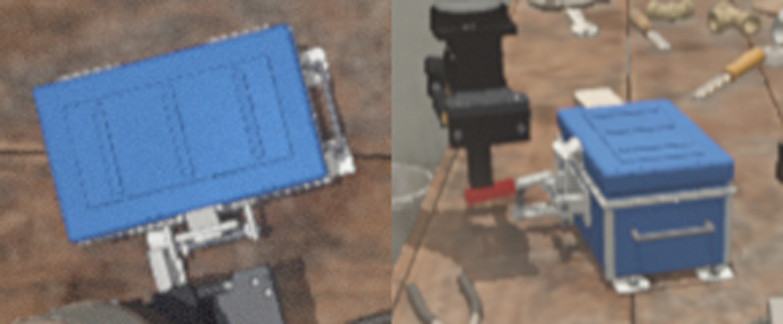

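move_arm(motion=[0,0,-0.1,0,0,0,1,0,0,-0.5,0,0,0,1,0.3,0,-1.2,0,0,0,1,1,0,-2.2,0,0,0,1,1.3,-0.5,-3.2,0,0,0,1,1.3,-2,-4,0,0,0,1,1.3,-4,-4,0,0,0,1,1.3,-5,-4,0,0,0,1,1.3,-6,-4,0,0,0,1,1.3,-6,-4,0,0,0,1,1.3,-6,-4,0,0,0,1,1.3,-6,-4,0,0,0,1])

```text
time_s: 11.27
tcp_pos: [0.3999, 0.0035, 0.2152]
ee_rot: [[-0.965, -0.262, 0.001], [-0.262, 0.965, -0.001], [-0.001, -0.001, -1.0]]
wrist_force: [-0.1, -0.1, -0.3]
gripper_width: 0.0
```

```bash
python3 look.py pics/a8.png '[]'
python3 - <<'E'
import cv2
im=cv2.imread("pics/a8.png")
cv2.imwrite("pics/a8c.png",cv2.resize(cv2.hconcat([im[170:310,110:280],im[80:220,460:630]]),None,fx=2.3,fy=2.3,interpolation=cv2.INTER_CUBIC))
E
```

```text
t 11.367 case tcp [-202.8 -191.7  214.8] F [-0.4 -0.3  0.4] grip 0.0
```

View pics/a8.png

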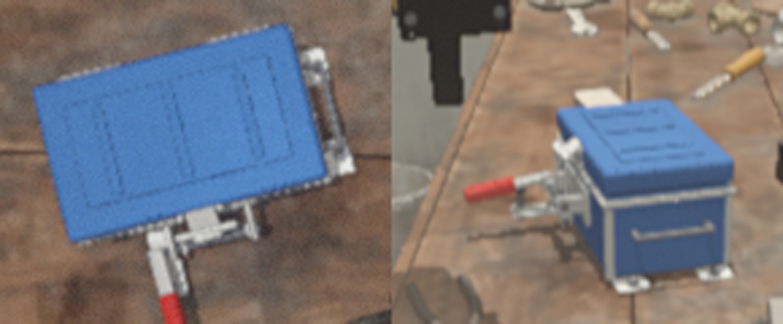

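View pics/a8c.png

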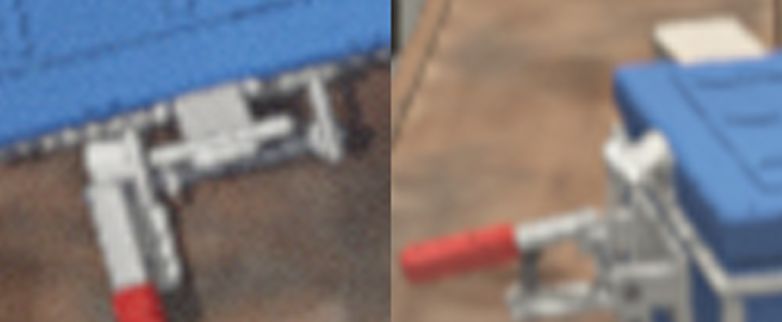

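```bash
python3 -c "
from station import r
print(r.finish_job())"
```

```text
the job is handed in; nothing more can be done
None
```

The latch is closed, and I handed the job in at about 11.4 s on the robot's clock. With the gripper shut, I swung the loop up and over so that its bar dropped behind the keeper's lip. I then pushed the red lever down along its arc.

- **Stop:** the lever met it with the finger tip at about z = 55 mm. That puts the lever at roughly -0.1 rad, estimated from the arm's position and not measured on the lever itself.
- **Press:** I held the lever down for about 0.8 s. The vertical force rose from 14.6 to 17.2 N, slightly above the 15 N asked for. The largest total force I read was about 18 N, but readings came only at the end of each move, so brief peaks between them would not show.
- **Last pictures:** with the arm clear and reading no contact force, the lever stayed down on its stop screw and the bar still lay behind the lip. I touched nothing else on the bench.
- **Not checked:** I did not measure the lid's angle. I take the lid to be tight because the bar is hooked and the lever stayed down past its dead point.

No check failed or disagreed.

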